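# Clear the cullet bin and hold its sprung lid at the brink

### The job

A small pail of glass colour stands on the red lid of the cullet bin: hang it by its handle on the two prongs of the yellow hook and let go of it, keeping it upright on the way. Then lift the sprung lid until it has passed its balance point, ease it back down, and finish while still holding the lid just below that point, at rest, where it would fall shut if you let go. Leave the tumbler, the jug and the paddle where they are.

Things in the scene. Friction and masses are not known exactly. Their poses are not given: they have to be found in the camera images.
- bin: Grey open steel bin fixed to the bench, 220 mm deep (x) x 280 wide (y) x 110 high, origin at the centre of its underside; its -x side is the front, towards the robot. On it lies the red lid, 1.2 kg, a plate of 222 x 284 x 6 mm whose top face is 119 mm above the bench when shut.
- bin_lid (a joint): Angle of the red lid about the hinge on the bin's rear (+x) rim: 0 = shut and level, grows as the front rises, stop at 1.15 rad. A spring makes it balance at 0.75 rad (43 deg): below, it sinks shut by itself; above, the spring lifts it to the stop; either pull is under 2 N at the bar. Past the balance point: above 0.80 rad. Just below it: 0.52 to 0.72 rad.
- lid_bar (a point): Middle of the lid's round steel lifting bar: 12 mm thick, 120 mm long along the bin's y, on two arms at its ends, 50 mm in front of the bin's front wall, free behind, above and below. It circles at 270 mm about lid_hinge; 114 mm above the bench when shut, 298 mm at the balance point. Axes turn with the lid, as the bin's when shut.
- lid_hinge (a point): Middle of the lid's hinge axis, which runs along the bin's y: 110 mm behind the bin's origin (bin +x) and 114 mm above the bench. Fixed on the bin, axes as the bin's.
- pail: Loose metal pail of short coloured glass rods, 0.24 to 0.45 kg, 72 mm high, 104 mm across the rim, 84 at the foot; origin at the centre of its underside. Rigid blue handle: uprights at y = +-51 to +-56 mm, from the rim to a straight round top bar, 10 mm thick, 112 mm long along the pail's y, centre line 145 mm above the underside. Starts upright on the lid.
- pail_grip (a point): Middle of the top bar of the pail's handle, 145 mm above the pail's underside. Axes as the pail's.
- hook: Fixed stand: green foot 130 mm square, dark post 18 mm thick, 237 mm high with a crossbar, and two yellow prongs (10 mm thick, at y = +-36 mm) from the post along the stand's -x, sloping from 232 down to 215 mm height (centre line), level from x = -65 to -95 mm, then turned up to tips at x = -112 mm, 240 mm high. Origin on the bench under the post.
- hook_seat (a point): Where the middle of the pail's handle bar (pail_grip) lies once hung across both prongs: midway between them (a gripper has room there), 80 mm from the post along the stand's -x, 225 mm above the bench; the hung bar runs along the stand's y. The prong tips enter between handle bar and rim. Axes as the stand's.
- tumbler: Bystander: amber glass tumbler, 72 mm across, 95 mm high, standing; origin under its centre.
- jug: Bystander: yellow plastic bottle with white cap, 64 mm across, 150 mm high, standing; origin under its centre.
- paddle: Bystander: wooden glass-shaping paddle lying flat, dark blade 100 x 75 x 14 mm with a light handle of 108 mm towards its -x; origin under the joint of blade and handle.
Not all that is in view belongs to the job. Of the things like the pail, leave any that is brown; of the rest the larger one is meant.

How it is judged:
On the way, in this order (a step that is already met when the one before it is completed fails the run):
1. the pail hangs on both prongs, let go, with the lid still shut (x of pail_grip in the frame of hook between -0.115 and -0.015 m and y of pail_grip in the frame of hook between -0.02 and 0.02 m and z of pail_grip in the frame of hook between 0.215 and 0.25 m and contact force between pail and hook above 1 N and contact force between pail and bin below 0.05 N and contact force between the fingers and pail below 0.05 N and angle between pail's own z axis and vertical below 0.3 rad and linear speed of pail below 0.08 m/s and value of joint bin_lid below 0.08 rad), for 0.2 s.
2. the lid is raised past its balance point (0.80 rad), the pail still hanging (x of pail_grip in the frame of hook between -0.115 and -0.015 m and y of pail_grip in the frame of hook between -0.02 and 0.02 m and z of pail_grip in the frame of hook between 0.215 and 0.25 m and contact force between pail and hook above 1 N and contact force between pail and bin below 0.05 N and value of joint bin_lid above 0.8 rad), for 0.1 s.
At the end, for the whole second after the job is handed in: The gripper's fingers still hold the lid, which is at rest between 0.52 and 0.72 rad, just below its balance point of 0.75 rad; the pail hangs free and upright (within 0.3 rad) by its handle on both prongs of the hook, at rest (x of pail_grip in the frame of hook between -0.115 and -0.015 m and y of pail_grip in the frame of hook between -0.02 and 0.02 m and z of pail_grip in the frame of hook between 0.215 and 0.25 m and contact force between pail and hook above 1 N and contact force between pail and bin below 0.05 N and contact force between the fingers and pail below 0.05 N and angle between pail's own z axis and vertical below 0.3 rad and linear speed of pail below 0.08 m/s and value of joint bin_lid between 0.52 and 0.72 rad and velocity of joint bin_lid between -0.08 and 0.08 rad/s and contact force between the fingers and bin_lid above 0.05 N); the arm keeps its last pose, push and grip.
It fails at once if the pail is tipped by more than 0.6 rad (angle between pail's own z axis and vertical above 0.6 rad).
It fails at once if the tumbler is moved by more than 30 mm or tipped (distance of tumbler from where it was at the start of the episode above 0.03 m or angle between tumbler's own z axis and vertical above 0.35 rad).
It fails at once if the jug is moved by more than 30 mm or tipped (distance of jug from where it was at the start of the episode above 0.03 m or angle between jug's own z axis and vertical above 0.35 rad).
It fails at once if the paddle is moved by more than 30 mm or tipped (distance of paddle from where it was at the start of the episode above 0.03 m or angle between paddle's own z axis and vertical above 0.35 rad).
It also fails if it takes over 58 s, if anything falls off the work surface, if the arm or the gripper's body presses on something with over 40 N, if the wrist force passes 120 N, or if a joint passes its speed limit or range.

### The arm

A 6-joint arm with a two-finger parallel gripper is mounted at the origin on the work surface. World frame = base frame: x ahead of the robot, y to its left, z up, the work surface at z = 0. Lengths are in m, angles in rad, forces in N, time in s.
With the tool pointing down it reaches from about 0.375 to 0.9 m from the base axis. Payload 3.1 kg.
Tool frame: the origin (TCP) lies on the mounting face of the last link; the fingertips stand 182 mm ahead of it and the grasp point (between the pads) lies 164 mm ahead of it; z points along the fingers, y is the direction in which the jaws open and shut (so a half turn about z gives the same grasp; the last joint's range is limited). The gripper opens to 87 mm and grips with 3 to 60 N. Pads are 19 mm wide; open, the fingers measure 117 mm over their backs; the gripper's body (75 mm by 190 mm) begins 51 mm behind the grasp point.
Start: joints at [-1.409, 0.527, 1.433, -0, 1.181, -0.178], TCP at [0.209, -0.589, 0.405] pointing down, gripper open.
Joint ranges: [-3.08, 3.08], [-0.75, 2.2], [0.22, 2.44], [-1.43, 4.57], [0, 2.65], [-2.85, 2.85]. Speed limits (rad/s): [2.79, 2.79, 3.14, 3.14, 3.14, 3.14].

### API

Orientations are given as a unit quaternion [x, y, z, w].
In Python, from rig import robot, camera, camera_model gives the robot as it stands.
- The arm moves only by the tool drive_tool, never from a script. Its argument "plan" is a list that holds one entry, the list of rows, each a list of 6 numbers: the shift along the world's x, y, z in units of 2.5 cm (1.0 is 2.5 cm), then the turn, a rotation vector about the world's x, y, z in units of 6 degrees (1.0 is 6 degrees). A call has 1 to 8 rows; each row shifts and turns the commanded pose from where the row before left it; what a row does not reach is not made up. A row lasts 1/8 s, in which the tool goes at most 62.5 mm and 10.7 degrees, less where a joint would pass 70% of its speed; a pose out of reach is approached as far as the arm can. A call with a number of a shift or a turn outside -1 to 1 is refused whole. A call with a gripper value outside its range is refused whole. "grip" is the closure, from 0 (fully open) to 1 (shut), set as the call begins (left out, the last holds). The fingers move at their own pace and stop on an object; "force" is the grip in N (left out, the last holds). Time passes only in rows, so rows that do not move let the fingers close. It gives the time, the measured TCP pose, the force and the opening at its end, in the units of the state.
- robot.get_obs(): the state, without advancing time (a new reading comes with each control period).
- camera(name): name is "side" or "top" or "wrist"; returns the picture (400x640x3 uint8, red, green, blue); there is no depth.
- camera_model(name): a dict with "K" (3x3 intrinsics, pixels), "world_to_cam" (4x4, takes a point from world to camera coordinates); the wrist camera has in their place "tool_from_camera" (4x4, takes a point from camera to tool coordinates, whose origin is the TCP and whose axes are the flange's). Camera axes: x right, y up, looking along -z (the intrinsics and any distortion apply to the point x, -y, -z); pixel columns grow to the right and rows downward; lengths in m; the calibration is good to about 2 mm. A picture is of the moment at which its call begins: read the wrist's pose just before it. camera_model takes no time and is no camera call.
- robot.hand_in(): hands the job in, once; it reports no verdict.
The state is a dict: "time": time; "q": joint angles; "joint_velocities": joint speeds; "joint_torque": joint torques, N m; "position": TCP position; "tool_rot": TCP orientation; "ft_force": force on the tool from outside, world axes, zero at the start; "moment": the same for the moment, N m; "grip_width": finger opening in m.
Only numpy, scipy, OpenCV 4.12 (cv2) and the standard library are available. Lean on these libraries where they do the work, as an engineer would, in place of code of your own. Each camera call takes 0.05 s, during which the arm holds its last target.

## Working session

There is one attempt and no reset: what is moved stays moved. The work goes in short steps, Python scripts to look and compute and a tool call to move; the robot and the scene stay as the last step left them, time stands still between calls to the robot, and variables do not carry over. Pictures are saved under pics/ and viewed, and the job is handed in when it is done.

Besides the shell and the picture viewer there is one more tool, called after "Request:" as a command line: name --argument value ..., lists and objects as JSON in quotes. drive_tool: Moves the arm, as the interface text tells. Shifts and turns lie within -1 to 1; 1 stands for 2.5 cm of shift or 6 degrees of turn. Its arguments: {"type":"object","properties":{"plan":{"type":"array","items":{"type":"array","items":{"type":"array","items":{"type":"number","minimum":-1,"maximum":1}}}},"grip":{"type":"number"},"force":{"type":"number"}},"required":["plan"]}

```bash
ls; mkdir -p pics
cat > h.py <<'E'
import numpy as np, cv2
from rig import robot, camera, camera_model
def snap(n,f):
    im=camera(n); cv2.imwrite('pics/'+f,im[:,:,::-1]); return im
E
python3 - <<'E'
from h import *
o=robot.get_obs(); print(o)
for n in('side','top','wrist'):
    print(n,camera_model(n))
snap('side','s0.png');snap('top','t0.png')
E
```

```text
pics
{'time': 0.0, 'q': array([-1.40854181e+00,  5.28451674e-01,  1.43389172e+00,  2.07287762e-05,
        1.18138828e+00, -1.78515223e-01]), 'joint_velocities': array([ 3.89116135e-05,  8.35654438e-04,  1.39847727e-03,  7.86584506e-04,
       -1.76448389e-03, -1.32341893e-03]), 'joint_torque': array([ 1.31328718e-03, -4.40029407e+01, -1.76595891e+01,  6.34506997e-02,
        5.82030870e-02, -1.55038115e-04]), 'position': array([ 0.20884803, -0.58871176,  0.40378348]), 'tool_rot': array([ 9.85519686e-01,  1.69557673e-01,  1.82793250e-05, -1.06939784e-03]), 'ft_force': array([ 0.82937626, -1.02976844,  0.54322759]), 'moment': array([ 0.00125036, -0.02709204, -0.00047124]), 'grip_width': 0.08688850506316147}
side {'K': array([[427.26990027,   0.        , 325.61120546],
       [  0.        , 427.26990027, 206.45169788],
       [  0.        ,   0.        ,   1.        ]]), 'world_to_cam': array([[-0.78827351, -0.61494711, -0.02156244,  0.42790056],
       [ 0.30908495, -0.42601647,  0.85028022, -0.34687549],
       [-0.53206332,  0.66358874,  0.5258884 , -0.96323164],
       [ 0.        
[... 299 characters left out ...]
845217,  0.00752272,  0.15134637, -0.55542218],
       [-0.15141552,  0.00967651,  0.98842284, -1.3969661 ],
       [ 0.        ,  0.        ,  0.        ,  1.        ]])}
wrist {'K': array([[295.83669944,   0.        , 320.81875236],
       [  0.        , 295.83669944, 197.25836971],
       [  0.        ,   0.        ,   1.        ]]), 'tool_from_camera': array([[-6.52361893e-04,  9.54915511e-01,  2.96876980e-01,
         8.21042051e-02],
       [ 9.99998261e-01,  1.04292112e-04,  1.86195172e-03,
        -4.46240307e-05],
       [ 1.74704465e-03,  2.96877679e-01, -9.54913918e-01,
         2.02263313e-02],
       [ 0.00000000e+00,  0.00000000e+00,  0.00000000e+00,
         1.00000000e+00]])}
```

View pics/s0.png

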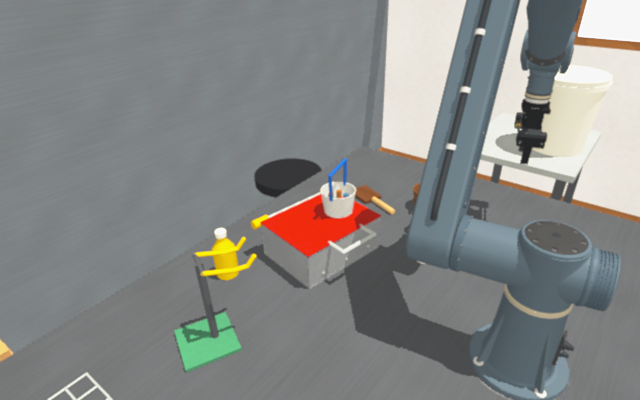

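View pics/t0.png

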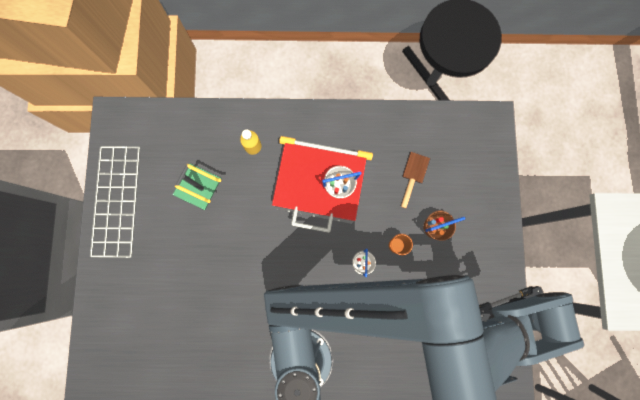

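Run:
```python
import cv2
im=cv2.imread('pics/t0.png'); cv2.imwrite('pics/t0c.png',cv2.resize(im[40:280,200:500],None,fx=2.6,fy=2.4,interpolation=cv2.INTER_CUBIC))
```

```text
(no output)
```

View pics/t0c.png

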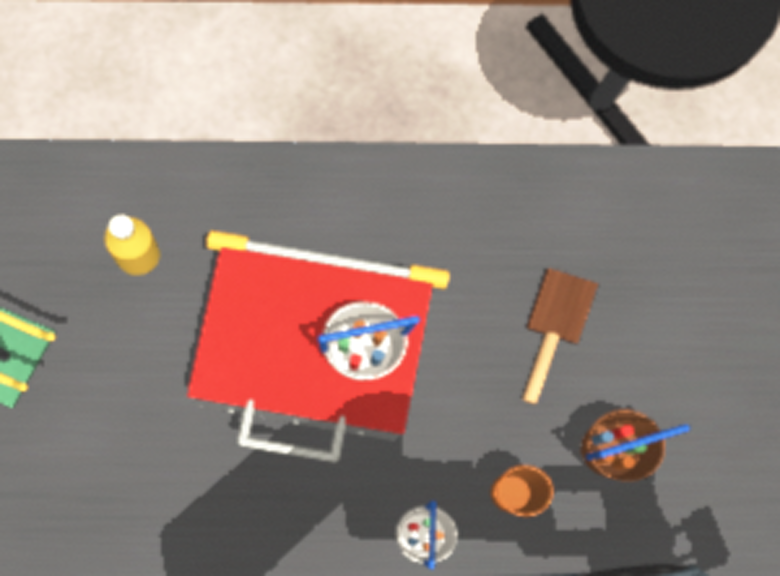

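Candidates for the pail (top image): the white one on the lid (340,182), a small white one on the bench (364,263), and a brown one (440,224). I choose the one on the lid. Next I enlarge the hook and the pail.

Run:
```python
import cv2
im=cv2.imread('pics/t0.png'); s=cv2.imread('pics/s0.png')
def c(im,x0,x1,y0,y1,f,n): cv2.imwrite('pics/'+n,cv2.resize(im[y0:y1,x0:x1],None,fx=f,fy=f,interpolation=cv2.INTER_CUBIC))
c(im,165,265,125,215,6,'c1.png')
c(im,268,378,130,240,5,'c2.png')
c(s,165,285,220,370,4,'c3.png')
c(s,240,390,150,290,4,'c4.png')
```

```text
(no output)
```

View pics/c1.png

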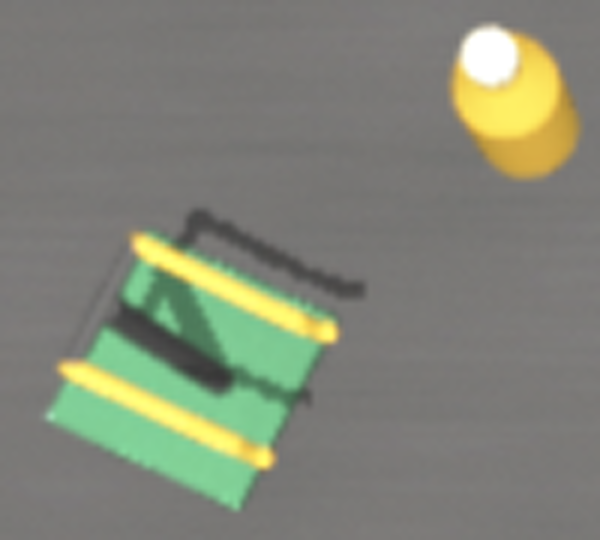

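View pics/c2.png

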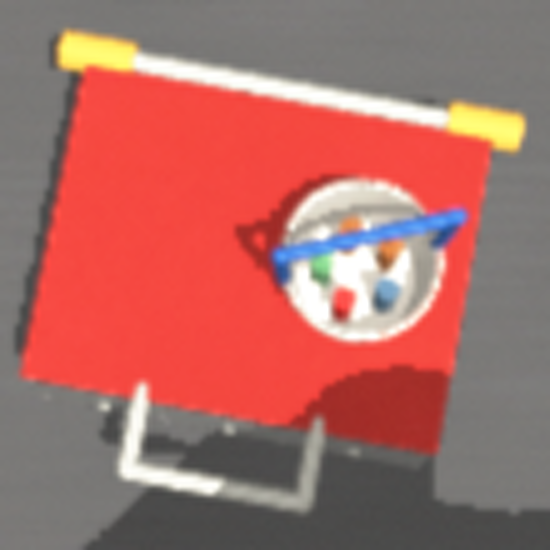

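View pics/c3.png

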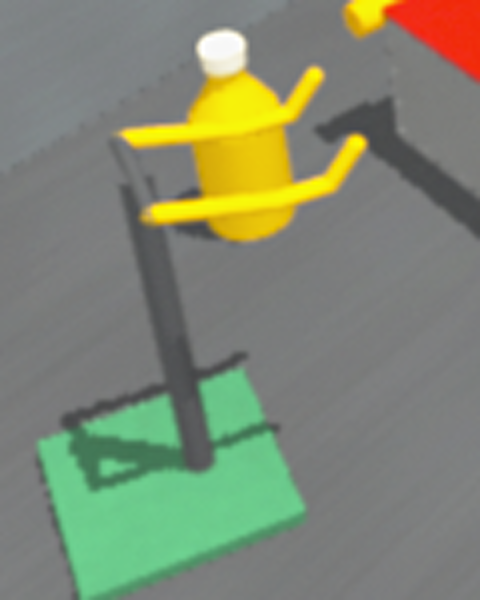

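View pics/c4.png

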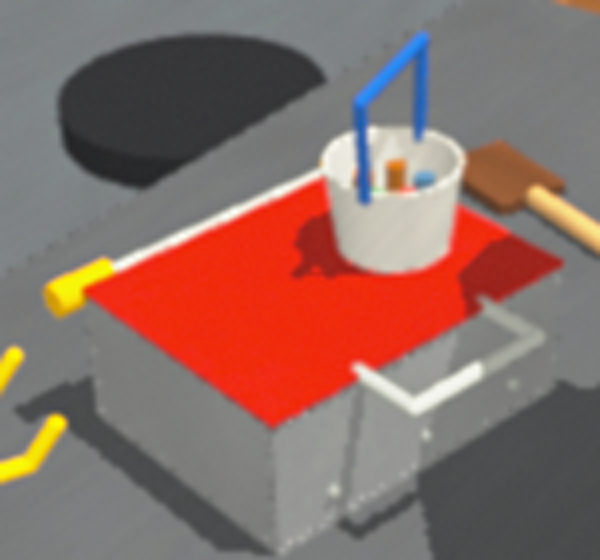

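```bash
cat > fit.py <<'E'
from h import *
from scipy.optimize import least_squares
CM={n:camera_model(n) for n in('side','top')}
def proj(n,P):
    m=CM[n]; c=m['world_to_cam']@np.r_[P,1]; p=m['K']@np.array([c[0],-c[1],-c[2]]); return p[:2]/p[2]
def W(x,P): c,s=np.cos(x[2]),np.sin(x[2]); return np.array([x[0]+c*P[0]-s*P[1],x[1]+s*P[0]+c*P[1],P[2]])
def fit(obs,x0,name):
    r=lambda x: np.concatenate([proj(n,W(x,P))-np.array(u) for n,P,u in obs])
    s=least_squares(r,x0,loss='soft_l1'); print(name,s.x.round(4),np.degrees(s.x[2]).round(1)); print(r(s.x).reshape(-1,2).round(1).tolist()); return s.x
if __name__=='__main__':
    T,S='top','side'
    fit([(T,(-.112,-.036,.24),(220.5,180.5)),(T,(-.112,.036,.24),(209.7,201.7)),(T,(0,-.036,.232),(188.3,165.2)),(T,(0,.036,.232),(175.8,186.5)),
     (S,(-.112,-.036,.24),(244.5,238)),(S,(-.112,.036,.24),(254.5,255.75)),(S,(-.095,-.036,.215),(236.2,249.5)),(S,(-.095,.036,.215),(247.5,266.2)),(S,(0,-.036,.232),(195.5,254.2)),(S,(0,.036,.232),(202,273.5))],[.5,.3,1.1],'hook')
    fit([(T,(.111,.142,.119),(285,143.6)),(T,(-.112,.142,.119),(272.4,205.6)),(T,(-.112,-.142,.119),(355.6,221)),(T,(.111,-.142,.119),(366,158.6)),
     (T,(-.16,.06,.114),(293,225)),(T,(-.16,-.06,.114),(329.6,231)),(S,(-.16,.06,.114),(343.7,252)),(S,(-.16,-.06,.114),(375,234.2)),(S,(-.112,.142,.119),(308,256.7)),(S,(.111,.142,.119),(261.2,222.5)),(S,(-.112,-.142,.119),(380.5,215.7))],[.5,0,-.2],'bin')
    fit([(T,(0,.056,.264),(323.6,181.4)),(T,(0,-.056,.264),(360.4,173.2)),(S,(0,.056,.264),(329.5,175.7)),(S,(0,-.056,.264),(346,159.5))],[.5,-.1,.2],'pail')
E
python3 fit.py
```

```text
hook [0.5941 0.367  1.116 ] 63.9
[[-1.5, 0.4], [-2.1, -0.0], [-0.6, 0.4], [0.5, -0.5], [-0.3, -0.5], [-0.6, -0.8], [2.2, -1.1], [0.2, 0.0], [-0.1, 0.2], [0.5, 0.0]]
bin [ 0.6022 -0.0596 -0.178 ] -10.2
[[-0.4, -1.1], [-0.8, 0.3], [-0.4, 0.4], [0.2, -1.1], [-0.0, -0.4], [-1.2, 0.2], [0.6, 0.3], [0.3, -0.1], [0.8, -0.8], [-1.3, -1.1], [1.6, -0.9]]
pail [ 0.5871 -0.1249  0.2178] 12.5
[[0.1, -0.5], [-0.6, 0.1], [0.5, -0.2], [0.0, -0.2]]
```

The three fits agree to 1–2 px: hook yaw 64°, bin yaw -10°, pail yaw 12.5°. The bar heights match too. I move over the pail's handle now.

Request:
drive_tool --plan '[[[0.75, 0.9, 0.35, 0, 0, 0.7], [0.75, 0.9, 0.35, 0, 0, 0.7], [0.75, 0.9, 0.35, 0, 0, 0.7], [0.75, 0.9, 0.35, 0, 0, 0.7], [0.75, 0.9, 0.35, 0, 0, 0.7], [0.75, 0.9, 0.35, 0, 0, 0.7], [0.75, 0.9, 0.35, 0, 0, 0.7], [0.75, 0.9, 0.35, 0, 0, 0.7]]]' --grip 0

```text
time: 1.1
position: [0.3599, -0.4066, 0.4753]
tool_rot: [0.893, 0.449, 0.0, -0.0]
ft_force: [0.8, -0.4, -0.5]
grip_width: 0.087
```

Request:
drive_tool --plan '[[[0.75, 0.9, 0.1, 0, 0, 0.8], [0.75, 0.9, 0.1, 0, 0, 0.8], [0.75, 0.9, 0.1, 0, 0, 0.8], [0.75, 0.9, 0.1, 0, 0, 0.8], [0.75, 0.9, 0.1, 0, 0, 0.8], [0.75, 0.9, 0.1, 0, 0, 0.8], [0.75, 0.9, 0.1, 0, 0, 0.8], [0.75, 0.9, 0.1, 0, 0, 0.8]]]'

```text
time: 2.1
position: [0.5092, -0.2265, 0.495]
tool_rot: [0.696, 0.718, 0.0, -0.0]
ft_force: [-0.3, 0.7, 0.8]
grip_width: 0.0868
```

```bash
cat >> h.py <<'E'
from scipy.spatial.transform import Rotation as R
def st():
    o=robot.get_obs(); M=R.from_quat(o['tool_rot']).as_matrix()
    jy=np.degrees(np.arctan2(M[1,1],M[0,1])); g=o['position']+.164*M[:,2]
    print('t',round(o['time'],2),'tcp',o['position'].round(4),'grasp',g.round(4),'jaw',round(jy,1),'z',M[:,2].round(3),'w',round(o['grip_width'],4),'f',o['ft_force'].round(2)); return o,M,g,jy
def plan(target,jaw):
    o,M,g,jy=st(); d=(np.array(target)-g)/.025; a=((jaw-jy+90)%180-90)/6
    print('units',d.round(2),'rot',round(a,2))
def raywrist(o,M,uv,z):
    m=camera_model('wrist'); K=m['K']; T=m['tool_from_camera']
    d=np.linalg.solve(K,[uv[0],uv[1],1]); d=np.array([d[0],-d[1],-d[2]])
    d=M@T[:3,:3]@d; c=o['position']+M@T[:3,3]; return c+d*(z-c[2])/d[2]
E
python3 - <<'E'
from h import *
plan((.587,-.125,.264),12.5); snap('wrist','w1.png')
E
```

```text
t 2.1 tcp [ 0.5092 -0.2265  0.495 ] grasp [ 0.5091 -0.2264  0.331 ] jaw 1.8 z [-0.     0.001 -1.   ] w 0.0868 f [-0.27  0.67  0.82]
units [ 3.12  4.06 -2.68] rot 1.78
```

View pics/w1.png

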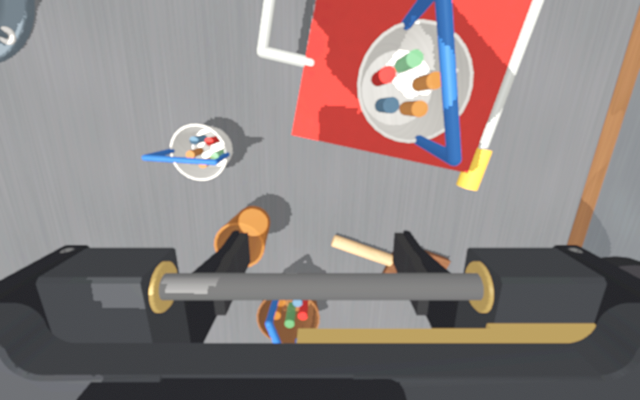

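Wrist view: the large white pail on the red lid is at (415,80), its bar running (445,5)-(452,155). The small white pail is at (200,150) and the brown one at (290,320), so the choice holds. I move above the bar, then check.

Request:
drive_tool --plan '[[[0.62, 0.8, 0, 0, 0, 0.36], [0.62, 0.8, 0, 0, 0, 0.36], [0.62, 0.8, 0, 0, 0, 0.36], [0.62, 0.8, 0, 0, 0, 0.36], [0.62, 0.8, -0.4, 0, 0, 0.36], [0, 0, -0.4, 0, 0, 0]]]'

```text
time: 2.9
position: [0.5865, -0.1267, 0.4746]
tool_rot: [0.626, 0.78, 0.0, -0.0]
ft_force: [0.2, 0.1, -0.5]
grip_width: 0.0869
```

Run:
```python
from h import *
plan((.587,-.125,.264),12.5); snap('wrist','w2.png')
```

```text
t 2.9 tcp [ 0.5865 -0.1267  0.4746] grasp [ 0.5865 -0.1266  0.3106] jaw 12.6 z [-0.  0. -1.] w 0.0869 f [ 0.22  0.09 -0.47]
units [ 0.02  0.07 -1.86] rot -0.01
```

View pics/w2.png

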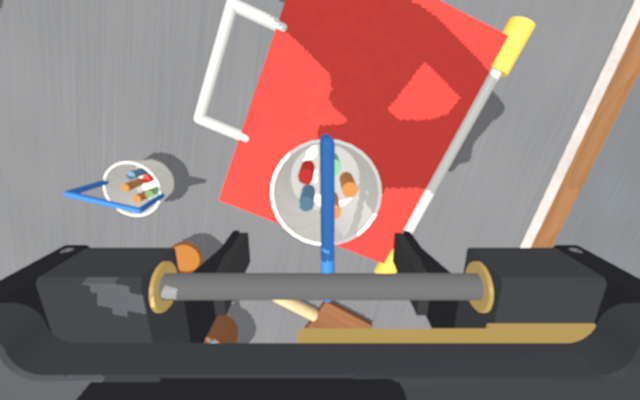

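Run:
```python
from h import *
o,M,g,jy=st()
for uv in((326,138),(327.5,200),(328,262)): 
    p=raywrist(o,M,uv,.264); print(p.round(4),'tool',(M.T@(p-g)).round(4))
```

```text
t 2.95 tcp [ 0.5857 -0.1276  0.4728] grasp [ 0.5851 -0.1274  0.3088] jaw 12.5 z [-0.004  0.001 -1.   ] w 0.0868 f [-0.49 -0.41 -1.45]
[ 0.5748 -0.0654  0.264 ] tool [0.0626 0.0034 0.0449]
[ 0.5847 -0.1051  0.264 ] tool [0.0218 0.0046 0.0448]
[ 0.5954 -0.1504  0.264 ] tool [-0.0248  0.0052  0.0447]
```

Request:
drive_tool --plan '[[[0.1, 0.2, -0.6, 0, 0, 0], [0, 0, -0.6, 0, 0, 0], [0, 0, -0.6, 0, 0, 0], [0, 0, 0, 0, 0, 0], [0, 0, 0, 0, 0, 0]]]'

```text
time: 3.58
position: [0.5891, -0.1244, 0.4298]
tool_rot: [0.627, 0.779, 0.0, 0.0]
ft_force: [0.0, -0.3, -0.5]
grip_width: 0.0869
```

Request:
drive_tool --plan '[[[0, 0, 0, 0, 0, 0], [0, 0, 0, 0, 0, 0], [0, 0, 0, 0, 0, 0], [0, 0, 0, 0, 0, 0], [0, 0, 0, 0, 0, 0], [0, 0, 0, 0, 0, 0]]]' --grip 1 --force 25

```text
time: 4.32
position: [0.5889, -0.124, 0.4297]
tool_rot: [0.627, 0.779, -0.0, -0.0]
ft_force: [0.2, 0.1, 0.5]
grip_width: 0.0352
```

Request:
drive_tool --plan '[[[0, 0, 0.1, 0, 0, 0], [0, 0, 0.2, 0, 0, 0], [0, 0, 0.4, 0, 0, 0], [0, 0, 0.4, 0, 0, 0], [0, 0, 0.4, 0, 0, 0], [0, 0, 0.4, 0, 0, 0], [0, 0, 0.2, 0, 0, 0], [0, 0, 0, 0, 0, 0]]]'

```text
time: 5.32
position: [0.5889, -0.124, 0.4827]
tool_rot: [0.627, 0.779, 0.0, 0.0]
ft_force: [0.6, 0.7, -4.2]
grip_width: 0.0092
```

Run:
```python
from h import *
st(); a=snap('wrist','w3.png'); b=snap('side','s3.png'); cv2.imwrite('pics/s3c.png',cv2.resize(b[90:310,170:450,::-1],None,fx=2.6,fy=2.6))
```

```text
t 5.33 tcp [ 0.5889 -0.124   0.4827] grasp [ 0.5891 -0.1241  0.3187] jaw 12.3 z [ 0.001 -0.    -1.   ] w 0.0092 f [ 0.61  0.73 -4.16]
```

View pics/w3.png

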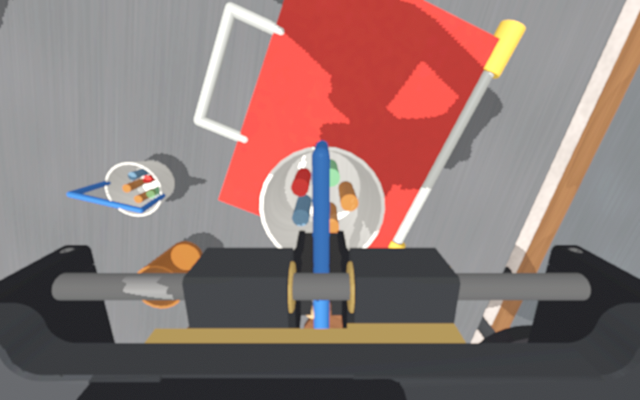

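View pics/s3c.png

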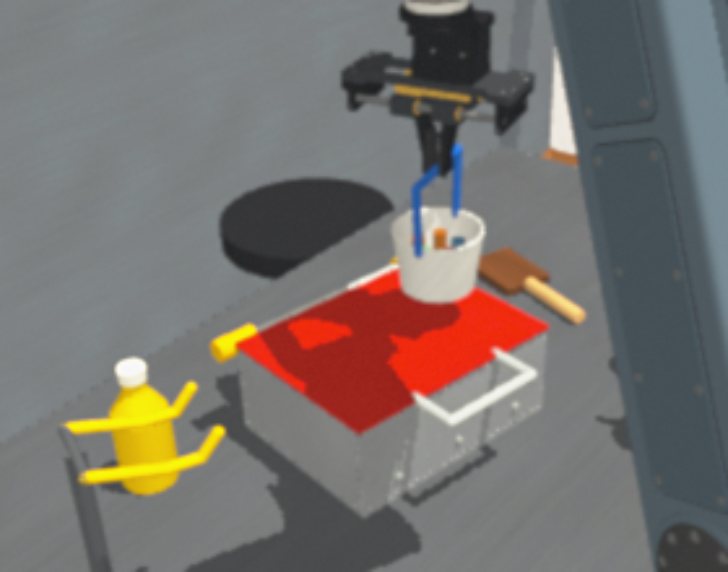

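Run:
```python
from h import *
from fit import proj
o,M,g,jy=st()
print((M.T@(raywrist(o,M,(321,143),g[2]-.002)-g)).round(4))
from scipy.optimize import least_squares
# jug from cap
T=least_squares(lambda p:proj('top',[p[0],p[1],.15])-np.array([246.7,134.5]),[.7,.2]).x; print('jug',T)
h=np.array([.5941,.367]);a=1.116;d=np.array([np.cos(a),np.sin(a)])
print('seat',h-.08*d,'pre',h-.2*d)
p=h-.2*d; plan((p[0],p[1],.285),63.9)
```

```text
t 5.42 tcp [ 0.5888 -0.124   0.4819] grasp [ 0.5887 -0.1239  0.3179] jaw 12.3 z [-0.001  0.    -1.   ] w 0.0087 f [ 0.18  0.34 -5.09]
[0.0646 0.0003 0.002 ]
jug [0.75397617 0.18577684]
seat [0.55895765 0.29513196] pre [0.50624413 0.1873299 ]
t 5.42 tcp [ 0.5888 -0.124   0.4819] grasp [ 0.5887 -0.1239  0.3179] jaw 12.3 z [-0.001  0.    -1.   ] w 0.0087 f [ 0.18  0.34 -5.09]
units [-3.3  12.45 -1.32] rot 8.6
```

Run:
```python
from h import *
import cv2
b=cv2.imread('pics/s3.png'); cv2.imwrite('pics/s3d.png',cv2.resize(b[120:220,300:380],None,fx=6,fy=6,interpolation=cv2.INTER_CUBIC))
a=cv2.imread('pics/w3.png'); cv2.imwrite('pics/w3d.png',cv2.resize(a[120:340,240:400],None,fx=2.7,fy=2.7,interpolation=cv2.INTER_CUBIC))
```

```text
(no output)
```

View pics/s3d.png

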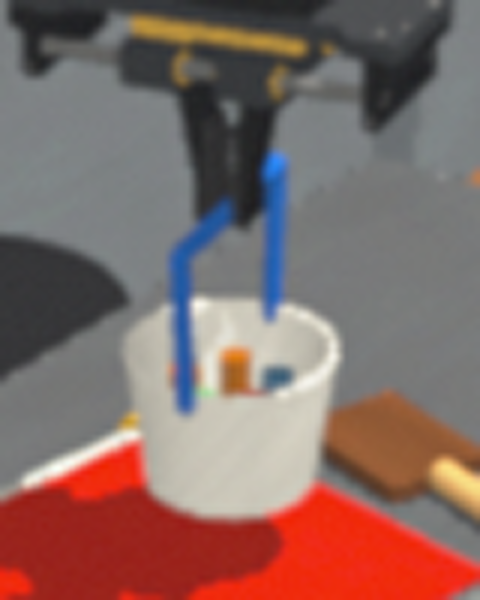

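View pics/w3d.png

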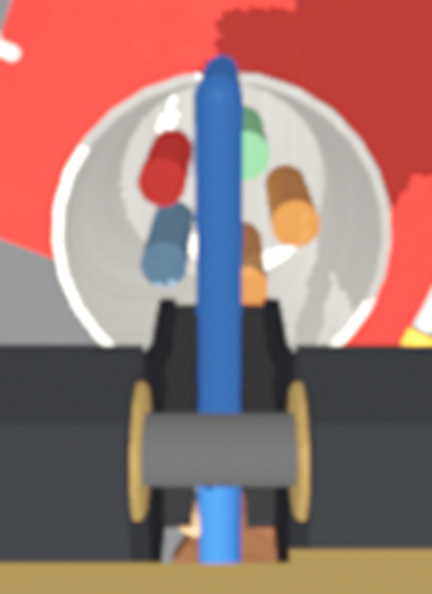

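Run:
```python
from h import *
from fit import proj,fit
o,M,g,jy=st()
print((M.T@(raywrist(o,M,(321,152.6),g[2]+.002)-g)).round(4))
z=g[2]-.001
x=fit([('side',(0,.056,z),(329.7,162)),('side',(0,-.056,z),(346.2,147.2))],[.587,-.124,.217],'pail')
print(M.T@(np.r_[x[:2],z]-g))
```

```text
t 5.42 tcp [ 0.5888 -0.124   0.4819] grasp [ 0.5887 -0.1239  0.3179] jaw 12.3 z [-0.001  0.    -1.   ] w 0.0087 f [ 0.18  0.34 -5.09]
[ 0.0605  0.0003 -0.002 ]
pail [ 0.5705 -0.1029  0.2186] 12.5
[[-0.1, 0.5], [0.1, -0.7]]
[ 0.02445086 -0.01319549  0.00101974]
```

Request:
drive_tool --plan '[[[-0.1, 0.3, 0, 0, 0, 0.3], [-0.2, 0.6, 0, 0, 0, 0.6], [-0.2, 0.9, 0, 0, 0, 0.6], [-0.2, 0.9, 0, 0, 0, 0.6], [-0.2, 0.9, 0, 0, 0, 0.6], [-0.2, 0.9, 0, 0, 0, 0.6], [-0.2, 0.9, 0, 0, 0, 0.6], [-0.2, 0.9, 0, 0, 0, 0.6]]]'

```text
time: 6.42
position: [0.5509, 0.0352, 0.4823]
tool_rot: [0.426, 0.905, 0.0, 0.0]
ft_force: [-0.9, 0.1, -3.8]
grip_width: 0.009
```

Request:
drive_tool --plan '[[[-0.25, 0.9, 0, 0, 0, 0.6], [-0.25, 0.9, 0, 0, 0, 0.6], [-0.25, 0.9, 0, 0, 0, 0.6], [-0.25, 0.9, 0, 0, 0, 0.6], [-0.25, 0.9, 0, 0, 0, 0.6], [-0.25, 0.9, 0, 0, 0, 0.6], [-0.2, 0.5, 0, 0, 0, 0.4], [-0.1, 0.25, 0, 0, 0, 0.1]]]'

```text
time: 7.42
position: [0.5058, 0.1881, 0.4823]
tool_rot: [0.225, 0.974, -0.0, 0.0]
ft_force: [-0.1, 0.1, -3.7]
grip_width: 0.0091
```

Run:
```python
from h import *
h=np.array([.5941,.367]);a=1.116;d=np.array([np.cos(a),np.sin(a)])
p=h-.2*d; plan((p[0],p[1],.268),63.9)
a=snap('wrist','w4.png'); b=snap('top','t4.png'); cv2.imwrite('pics/t4c.png',cv2.resize(b[100:240,160:340,::-1],None,fx=4,fy=4,interpolation=cv2.INTER_CUBIC))
```

```text
t 7.42 tcp [0.5058 0.1881 0.4823] grasp [0.5058 0.1881 0.3183] jaw 64.1 z [ 0. -0. -1.] w 0.0091 f [-0.12  0.06 -3.72]
units [ 0.02 -0.03 -2.01] rot -0.03
```

View pics/w4.png

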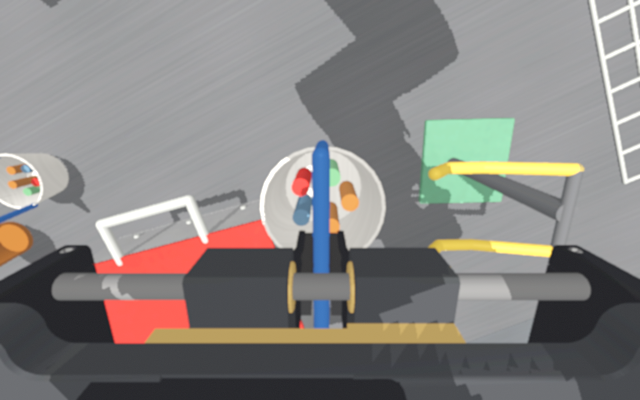

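View pics/t4c.png

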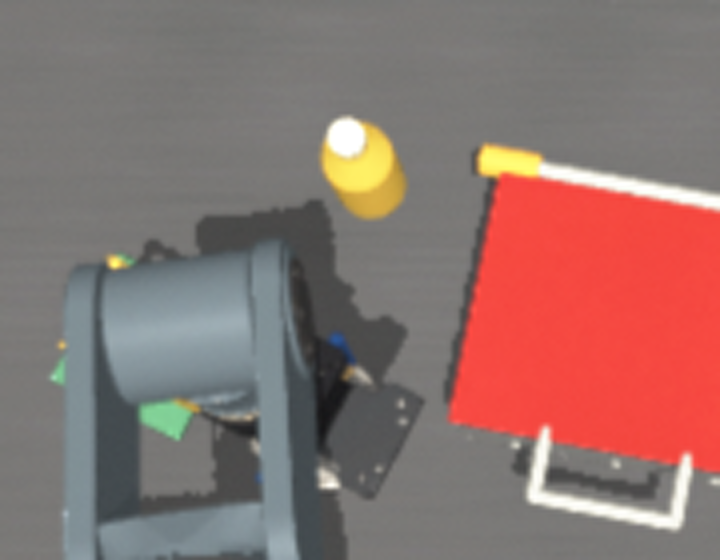

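Run:
```python
from h import *
o,M,g,jy=st()
for uv,z in(((434,175),.243),((436,247),.243),((578,170),.232),((553,250),.232)):
    p=raywrist(o,M,uv,z); print(p.round(4),'tool',(M.T@(p-g)).round(4))
```

```text
t 7.53 tcp [0.5061 0.1877 0.4823] grasp [0.5061 0.1877 0.3183] jaw 64.0 z [-0. -0. -1.] w 0.0092 f [ 0.75 -0.76 -3.6 ]
[0.5155 0.2789 0.243 ] tool [0.0315 0.0862 0.0753]
[0.5734 0.2601 0.243 ] tool [-0.0287  0.0946  0.0753]
[0.566  0.3855 0.232 ] tool [0.033  0.2041 0.0863]
[0.6275 0.3515 0.232 ] tool [-0.0372  0.2005  0.0863]
```

Request:
drive_tool --plan '[[[0.12, -0.06, -0.3, 0, 0, 0], [0, 0, -0.6, 0, 0, 0], [0, 0, -0.6, 0, 0, 0], [0, 0, -0.35, 0, 0, 0], [0, 0, 0, 0, 0, 0]]]'

```text
time: 8.15
position: [0.5093, 0.1856, 0.4347]
tool_rot: [0.226, 0.974, -0.001, -0.001]
ft_force: [0.1, 0.9, -3.5]
grip_width: 0.0092
```

Run:
```python
from h import *
h=np.array([.5941,.367]);a=1.116;d=np.array([np.cos(a),np.sin(a)])
p=h-.08*d; plan((p[0]+.003,p[1]-.0015,.225),63.9)
a=snap('wrist','w5.png'); b=snap('side','s5.png'); cv2.imwrite('pics/s5c.png',cv2.resize(b[180:330,160:340,::-1],None,fx=4,fy=4,interpolation=cv2.INTER_CUBIC))
```

```text
t 8.15 tcp [0.5093 0.1856 0.4347] grasp [0.5088 0.1855 0.2707] jaw 63.9 z [-0.003 -0.    -1.   ] w 0.0092 f [ 0.06  0.93 -3.52]
units [ 2.13  4.33 -1.83] rot -0.0
```

View pics/w5.png

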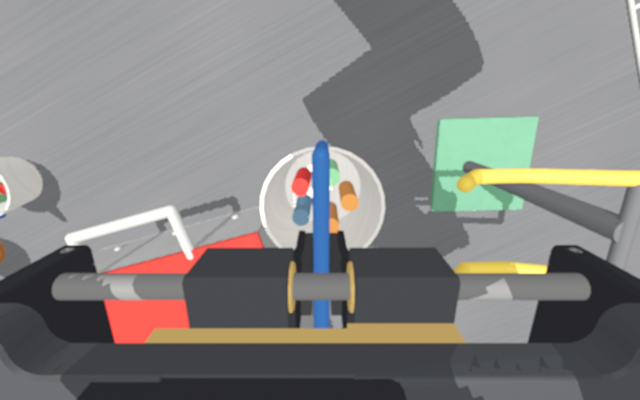

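View pics/s5c.png

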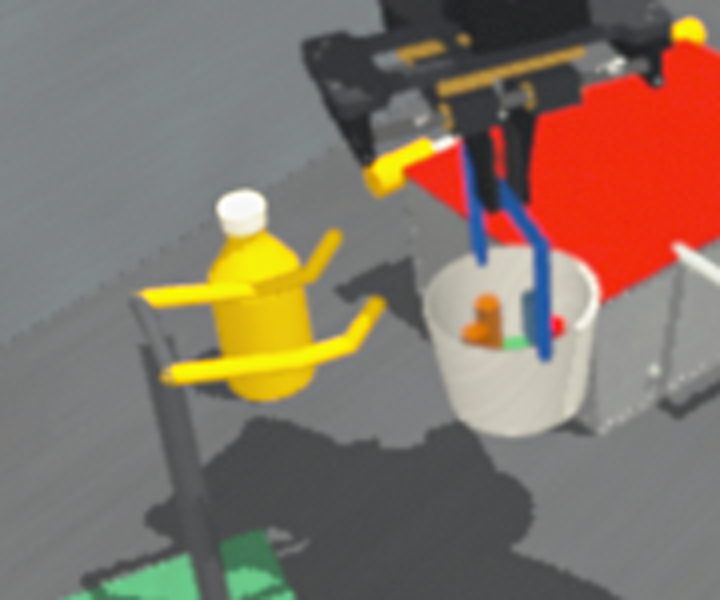

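Run:
```python
from h import *
o,M,g,jy=st()
for uv,z in(((464,184),.243),((630,178),.232),((560,269),.215),((321,152),g[2]+.002)):
    p=raywrist(o,M,uv,z); print('tool',(M.T@(p-g)).round(4))
```

```text
t 8.25 tcp [0.5096 0.1857 0.4361] grasp [0.5097 0.1858 0.2721] jaw 63.9 z [ 0.  0. -1.] w 0.0092 f [-1.09  0.63 -3.22]
tool [0.0365 0.0868 0.0291]
tool [0.0375 0.1978 0.0401]
tool [-0.0383  0.1843  0.0571]
tool [ 0.0605  0.0004 -0.002 ]
```

Run:
```python
from h import *
m=camera_model('wrist');K=m['K'];T=np.linalg.inv(m['tool_from_camera'])
def pj(P):
    c=T@np.r_[P,1]; p=K@[c[0],-c[1],-c[2]]; return p[:2]/p[2]
t=np.linspace(0,2*np.pi,361)
for off in(0,.004,.008):
    q=np.array([pj([off+.052*np.cos(a),.052*np.sin(a),.164+.0735]) for a in t])
    print(off,q.min(0).round(1),q.max(0).round(1),q[q[:,0].argmin()].round(1),'bar end',pj([off+.056,0,.164]).round(1),pj([off+.056,0,.159]).round(1),pj([off+.056,0,.16+.07]).round(1))
im=cv2.imread('pics/w5.png'); cv2.imwrite('pics/w5d.png',cv2.resize(im[130:260,245:400],None,fx=5,fy=4.6,interpolation=cv2.INTER_CUBIC))
```

```text
0 [253.8 148.3] [386.8 273.4] [253.8 210.7] bar end [320.1 160.7] [320.1 162.5] [320.2 144.1]
0.004 [253.4 142.8] [387.2 269.1] [253.4 205.8] bar end [320.1 152.5] [320.1 154.1] [320.2 138.3]
0.008 [253.1 137.2] [387.5 264.9] [253.1 200.9] bar end [320.1 144.2] [320.  145.5] [320.2 132.4]
```

View pics/w5d.png

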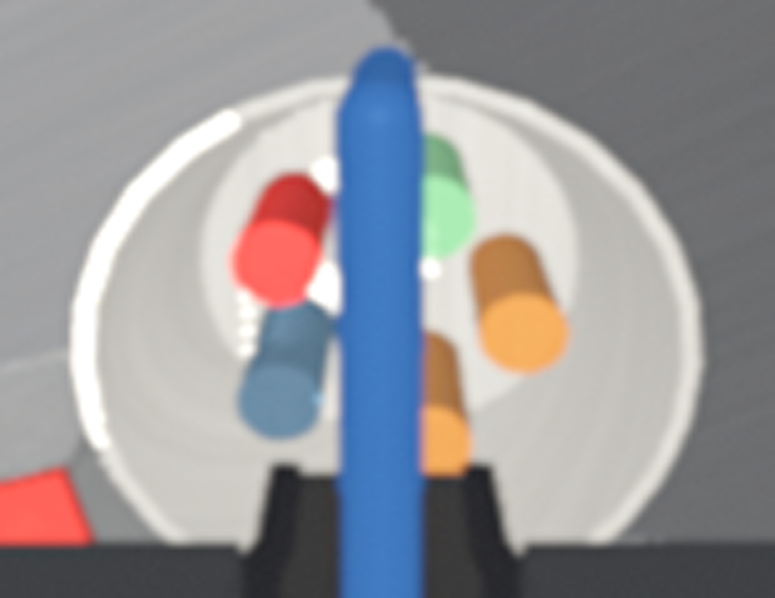

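Run:
```python
from h import *
from scipy.optimize import least_squares
m=camera_model('wrist');K=m['K'];T=np.linalg.inv(m['tool_from_camera'])
def pj(P):
    c=T@np.r_[P,1]; p=K@[c[0],-c[1],-c[2]]; return p[:2]/p[2]
t=np.linspace(0,2*np.pi,361)
def f(p):
    off,dz,dy=p
    q=np.array([pj([off+.052*np.cos(a),dy+.052*np.sin(a),.164+.073+dz]) for a in t])
    return [q[:,0].min(),q[:,0].max(),q[:,1].min()]
s=least_squares(lambda p:np.array(f(p))-[259.5,385.6,146.5],[0.004,0.005,0]); print(s.x,s.fun)
off,dz,dy=s.x
for z in(0,.005,.01,.015):
  print(z,'end top',pj([off+.056,0,.164+z-.005]),'width at mid',pj([off+.03,.005,.164+z])-pj([off+.03,-.005,.164+z]))
```

```text
[-0.00041732  0.01373039  0.00184614] [-5.68434189e-14  0.00000000e+00 -1.70530257e-13]
0 end top [320.07268509 163.41485233] width at mid [ 1.93684771e+01 -1.86239238e-02]
0.005 end top [320.08685822 161.51902887] width at mid [ 1.87810805e+01 -1.79002413e-02]
0.01 end top [320.10012765 159.74408686] width at mid [ 1.82282637e+01 -1.72282387e-02]
0.015 end top [320.11257713 158.07882204] width at mid [ 1.77070605e+01 -1.66027267e-02]
```

Run:
```python
from h import *
from fit import proj
o,M,g,jy=st()
for off in(0,.004):
  for dz in(0,.007,.014):
    print(off,dz,[proj('side',g+M@[off+s*.0535,0,dz]).round(1).tolist() for s in(1,-1)], 'rimcentre',proj('side',g+M@[off,0,dz+.073]).round(1).tolist(),'foot',proj('side',g+M@[off,0,dz+.145]).round(1).tolist())
```

```text
t 8.25 tcp [0.5096 0.1857 0.4361] grasp [0.5097 0.1858 0.2721] jaw 63.9 z [ 0.  0. -1.] w 0.0092 f [-1.09  0.63 -3.22]
0 0 [[293.1, 235.0], [275.9, 211.6]] rimcentre [286.4, 248.6] foot [288.4, 272.1]
0 0.007 [[293.3, 237.7], [276.2, 214.1]] rimcentre [286.6, 250.9] foot [288.6, 274.3]
0 0.014 [[293.5, 240.3], [276.4, 216.6]] rimcentre [286.8, 253.3] foot [288.8, 276.5]
0.004 0 [[293.8, 236.0], [276.5, 212.5]] rimcentre [287.0, 249.5] foot [289.0, 273.0]
0.004 0.007 [[294.0, 238.6], [276.7, 214.9]] rimcentre [287.2, 251.9] foot [289.2, 275.2]
0.004 0.014 [[294.2, 241.2], [277.0, 217.4]] rimcentre [287.4, 254.2] foot [289.4, 277.4]
```

The pail hangs about 13 mm below the grasp point, because I began the lift before the fingers had fully closed. It is held firmly, so I raise it a little for clearance over the prong tips and advance.

Request:
drive_tool --plan '[[[0.07, -0.04, 0.25, 0, 0, 0], [0, 0, 0.25, 0, 0, 0], [0.15, 0.3, 0, 0, 0, 0], [0.25, 0.5, 0, 0, 0, 0], [0.25, 0.5, 0, 0, 0, 0], [0.25, 0.5, 0, 0, 0, 0], [0, 0, 0, 0, 0, 0]]]' --force 40

```text
time: 9.12
position: [0.5342, 0.231, 0.4482]
tool_rot: [0.225, 0.974, 0.0, 0.0]
ft_force: [0.1, 0.3, -3.1]
grip_width: 0.0087
```

Run:
```python
from h import *
h=np.array([.5941,.367]);a=1.116;d=np.array([np.cos(a),np.sin(a)])
p=h-.08*d; plan((p[0]+.005,p[1]-.0025,.238),63.9)
b=snap('side','s6.png'); cv2.imwrite('pics/s6c.png',cv2.resize(b[180:330,160:340,::-1],None,fx=4,fy=4,interpolation=cv2.INTER_CUBIC)); snap('wrist','w6.png')
```

```text
t 9.12 tcp [0.5342 0.231  0.4482] grasp [0.5343 0.2311 0.2842] jaw 64.0 z [ 0.  0. -1.] w 0.0087 f [ 0.15  0.32 -3.07]
units [ 1.19  2.46 -1.85] rot -0.02
```

View pics/s6c.png

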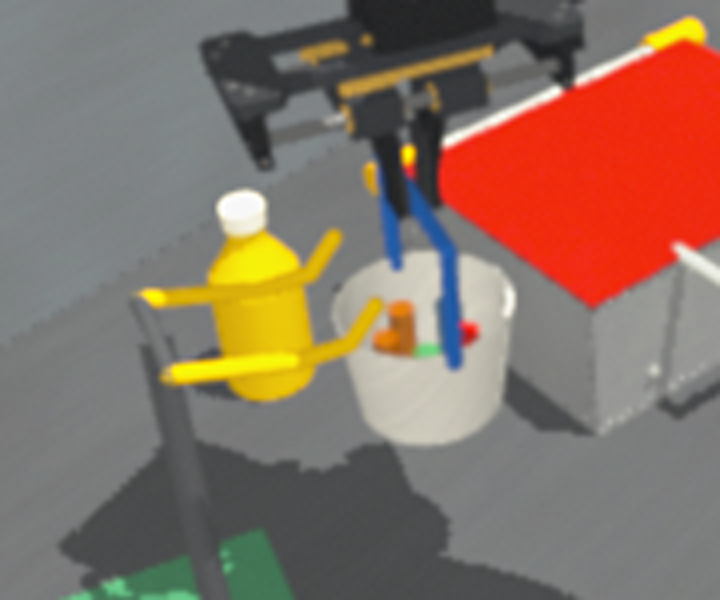

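View pics/w6.png

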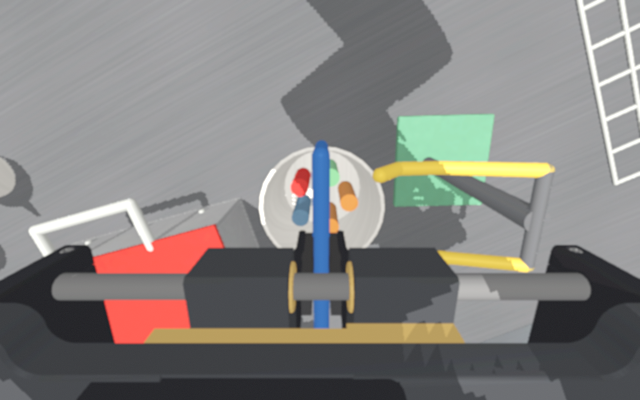

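Run:
```python
from h import *
o,M,g,jy=st()
for uv,z in(((380,175),.243),((550,170),.232),((525,265),.232)):
    p=raywrist(o,M,uv,z); print('tool',(M.T@(p-g)).round(4))
```

```text
t 9.22 tcp [0.5335 0.2299 0.4481] grasp [0.5334 0.2298 0.2841] jaw 64.0 z [-0.001 -0.001 -1.   ] w 0.0087 f [ 0.03 -0.13 -3.41]
tool [0.0394 0.0382 0.0411]
tool [0.0403 0.1548 0.0519]
tool [-0.0318  0.1526  0.0519]
```

Request:
drive_tool --plan '[[[0.2, 0.4, 0, 0, 0, 0], [0.25, 0.52, 0, 0, 0, 0], [0.25, 0.52, 0, 0, 0, 0], [0.25, 0.52, 0, 0, 0, 0], [0.2, 0.4, 0, 0, 0, 0], [0, 0.05, 0, 0, 0, 0], [0, 0, 0, 0, 0, 0]]]'

```text
time: 10.1
position: [0.5622, 0.29, 0.4483]
tool_rot: [0.225, 0.974, -0.0, -0.0]
ft_force: [-0.4, -0.0, -3.3]
grip_width: 0.0085
```

Run:
```python
from h import *
h=np.array([.5941,.367]);a=1.116;d=np.array([np.cos(a),np.sin(a)])
p=h-.08*d; plan((p[0]+.005,p[1]-.0025,.238),63.9)
b=snap('side','s7.png'); cv2.imwrite('pics/s7c.png',cv2.resize(b[180:330,160:340,::-1],None,fx=4,fy=4,interpolation=cv2.INTER_CUBIC))
```

```text
t 10.1 tcp [0.5622 0.29   0.4483] grasp [0.5621 0.2899 0.2843] jaw 63.9 z [-0.001 -0.001 -1.   ] w 0.0085 f [-0.38 -0.05 -3.29]
units [ 0.07  0.11 -1.85] rot -0.01
```

View pics/s7c.png

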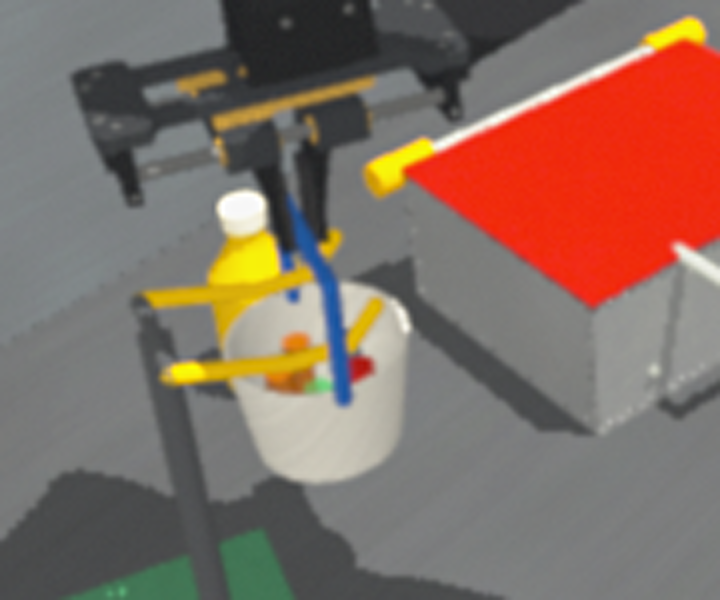

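The prongs run under the bar, with the uprights outside them (near upright at (335,330)). I lower gently and watch the force.

Request:
drive_tool --plan '[[[0.05, 0.1, -0.3, 0, 0, 0], [0, 0, -0.4, 0, 0, 0], [0, 0, -0.4, 0, 0, 0], [0, 0, -0.3, 0, 0, 0], [0, 0, -0.15, 0, 0, 0], [0, 0, -0.1, 0, 0, 0], [0, 0, 0, 0, 0, 0]]]'

```text
time: 11.02
position: [0.5637, 0.2925, 0.4073]
tool_rot: [0.226, 0.974, 0.0, 0.0]
ft_force: [0.7, -0.6, -4.1]
grip_width: 0.0085
```

Request:
drive_tool --plan '[[[0, 0, -0.08, 0, 0, 0], [0, 0, -0.08, 0, 0, 0], [0, 0, 0, 0, 0, 0]]]'

```text
time: 11.4
position: [0.5636, 0.2924, 0.4031]
tool_rot: [0.226, 0.974, -0.0, -0.0]
ft_force: [-0.5, 0.3, -3.4]
grip_width: 0.0086
```

Run:
```python
from h import *
st()
b=snap('side','s8.png'); cv2.imwrite('pics/s8c.png',cv2.resize(b[180:330,160:340,::-1],None,fx=4,fy=4,interpolation=cv2.INTER_CUBIC))
```

```text
t 11.4 tcp [0.5636 0.2924 0.4031] grasp [0.5635 0.2924 0.2391] jaw 63.9 z [-0. -0. -1.] w 0.0086 f [-0.52  0.27 -3.42]
```

View pics/s8c.png

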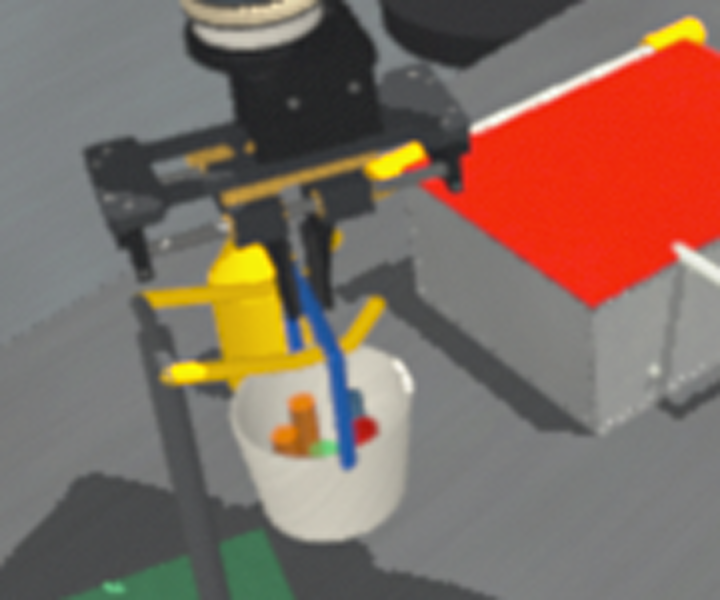

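Nearly seated, with the load still on the arm. I continue in small steps.

Request:
drive_tool --plan '[[[0, 0, -0.06, 0, 0, 0], [0, 0, -0.06, 0, 0, 0], [0, 0, 0, 0, 0, 0]]]'

```text
time: 11.82
position: [0.5636, 0.2925, 0.4024]
tool_rot: [0.225, 0.974, 0.0, 0.001]
ft_force: [-3.4, -0.8, 5.5]
grip_width: 0.0086
```

Request:
drive_tool --plan '[[[0, 0, -0.06, 0, 0, 0], [0, 0, 0, 0, 0, 0]]]'

```text
time: 12.08
position: [0.5635, 0.2925, 0.4023]
tool_rot: [0.225, 0.974, 0.0, 0.001]
ft_force: [-4.5, -1.6, 12.3]
grip_width: 0.0085
```

Contact: the force went from -3.4 to +12 N. I back off a touch and open.

Request:
drive_tool --plan '[[[0, 0, 0.08, 0, 0, 0], [0, 0, 0, 0, 0, 0]]]'

```text
time: 12.32
position: [0.5637, 0.2925, 0.4024]
tool_rot: [0.226, 0.974, 0.0, 0.001]
ft_force: [-2.5, -0.8, 6.8]
grip_width: 0.0083
```

Request:
drive_tool --plan '[[[0, 0, 0, 0, 0, 0], [0, 0, 0, 0, 0, 0], [0, 0, 0, 0, 0, 0], [0, 0, 0, 0, 0, 0], [0, 0, 0, 0, 0, 0], [0, 0, 0, 0, 0, 0], [0, 0, 0, 0, 0, 0], [0, 0, 0, 0, 0, 0]]]' --grip 0.5

```text
time: 13.32
position: [0.5637, 0.2925, 0.4008]
tool_rot: [0.226, 0.974, 0.0, 0.0]
ft_force: [0.4, -0.2, -0.8]
grip_width: 0.0436
```

Run:
```python
from h import *
st()
b=snap('side','s9.png'); cv2.imwrite('pics/s9c.png',cv2.resize(b[180:330,160:340,::-1],None,fx=4,fy=4,interpolation=cv2.INTER_CUBIC)); snap('wrist','w9.png')
```

```text
t 13.32 tcp [0.5637 0.2925 0.4008] grasp [0.5637 0.2925 0.2368] jaw 63.9 z [ 0.  0. -1.] w 0.0436 f [ 0.37 -0.24 -0.78]
```

View pics/s9c.png

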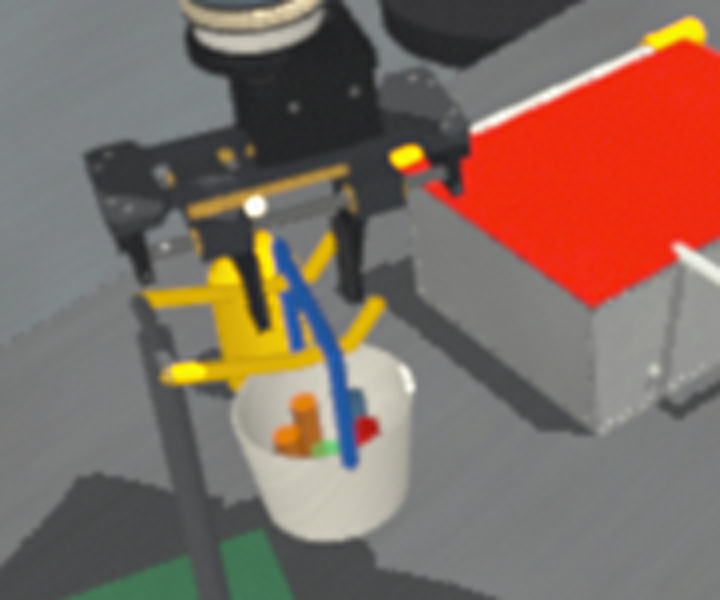

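View pics/w9.png

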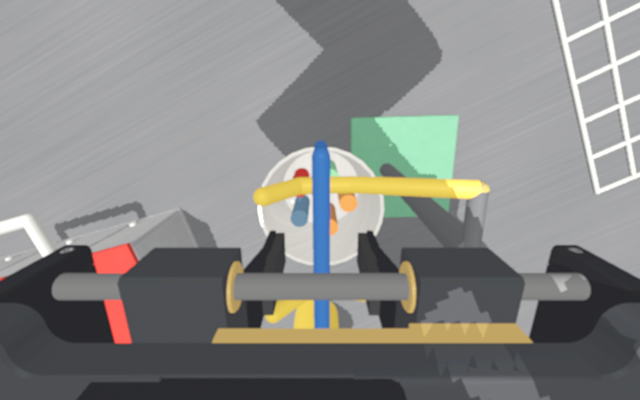

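The pail hangs on both prongs and the fingers are clear (43 mm). I rise straight up and look again.

Request:
drive_tool --plan '[[[0, 0, 0.3, 0, 0, 0], [0, 0, 0.6, 0, 0, 0], [0, 0, 0.9, 0, 0, 0], [0, 0, 0.9, 0, 0, 0], [0, 0, 0.6, 0, 0, 0], [0, 0, 0, 0, 0, 0]]]'

```text
time: 14.18
position: [0.5638, 0.2926, 0.4853]
tool_rot: [0.226, 0.974, 0.001, 0.002]
ft_force: [-0.0, -0.3, -0.7]
grip_width: 0.0434
```

Run:
```python
from h import *
b=snap('side','s10.png'); cv2.imwrite('pics/s10c.png',cv2.resize(b[180:330,160:340,::-1],None,fx=4,fy=4,interpolation=cv2.INTER_CUBIC)); snap('wrist','w10.png')
plan((.4446,-.0313,.22),-10.2)
```

```text
t 14.28 tcp [0.5634 0.2924 0.4829] grasp [0.5633 0.2923 0.3189] jaw 63.9 z [-0.001 -0.    -1.   ] w 0.0438 f [-0.36  0.3   0.06]
units [ -4.75 -12.94  -3.96] rot -12.35
```

View pics/s10c.png

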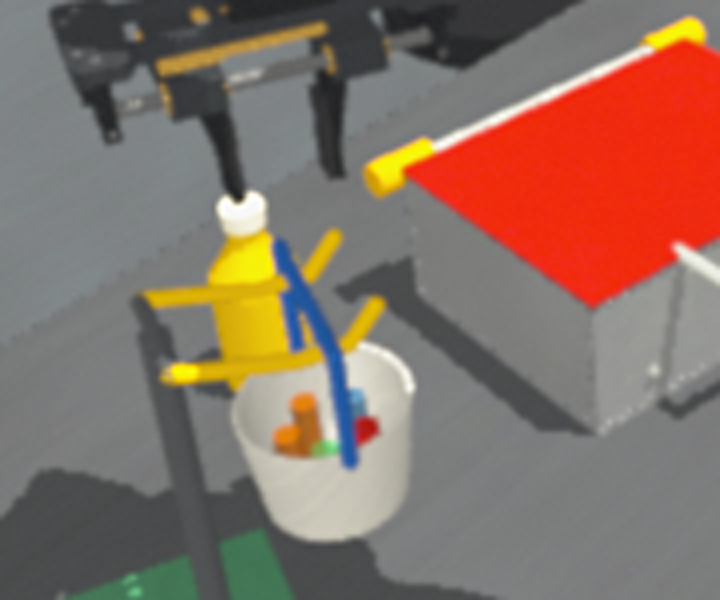

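View pics/w10.png

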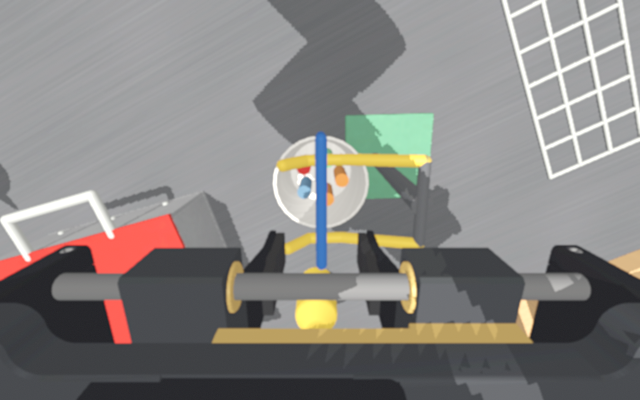

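The pail hangs centred (bar ends at v=135/265, prongs at v=160/240). On to the lid bar.

Request:
drive_tool --plan '[[[-0.3, -0.8, 0, 0, 0, -0.75], [-0.3, -0.8, 0, 0, 0, -0.75], [-0.3, -0.8, 0, 0, 0, -0.75], [-0.3, -0.8, 0, 0, 0, -0.75], [-0.3, -0.8, 0, 0, 0, -0.75], [-0.3, -0.8, 0, 0, 0, -0.75], [-0.3, -0.8, 0, 0, 0, -0.75], [-0.3, -0.8, 0, 0, 0, -0.75]]]'

```text
time: 15.28
position: [0.5031, 0.1318, 0.4821]
tool_rot: [0.517, 0.856, -0.001, -0.001]
ft_force: [0.2, -0.3, 0.2]
grip_width: 0.0438
```

Request:
drive_tool --plan '[[[-0.3, -0.8, -0.4, 0, 0, -0.8], [-0.3, -0.8, -0.4, 0, 0, -0.8], [-0.3, -0.8, -0.4, 0, 0, -0.8], [-0.3, -0.8, -0.4, 0, 0, -0.8], [-0.3, -0.8, -0.4, 0, 0, -0.8], [-0.3, -0.8, -0.4, 0, 0, -0.8], [-0.3, -0.8, -0.4, 0, 0, -0.8], [0, -0.1, 0, 0, 0, -0.75]]]'

```text
time: 16.27
position: [0.4501, -0.0109, 0.4116]
tool_rot: [0.768, 0.64, -0.001, -0.002]
ft_force: [0.5, -0.1, -0.2]
grip_width: 0.0436
```

Run:
```python
from h import *
plan((.4446,-.0313,.114),-10.2);snap('wrist','w11.png')
```

```text
t 16.27 tcp [ 0.4501 -0.0109  0.4116] grasp [ 0.4494 -0.0107  0.2476] jaw -10.4 z [-0.005  0.001 -1.   ] w 0.0436 f [ 0.49 -0.06 -0.22]
units [-0.19 -0.82 -5.34] rot 0.04
```

View pics/w11.png

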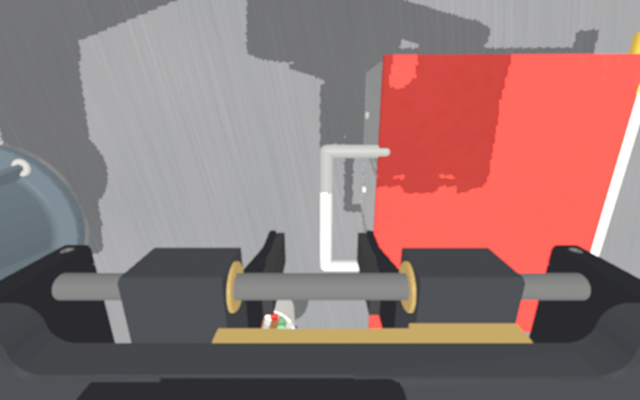

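Run:
```python
from h import *
o,M,g,jy=st()
P=[raywrist(o,M,uv,.114) for uv in((326,152),(326,265))]; print(P)
c=(P[0]+P[1])/2; print(c, (M.T@(c-g)).round(4),np.linalg.norm(P[0]-P[1]))
plan((c[0],c[1],.114),-10.2)
```

```text
t 16.32 tcp [ 0.4506 -0.0108  0.412 ] grasp [ 0.45   -0.0107  0.248 ] jaw -10.5 z [-0.003  0.001 -1.   ] w 0.0434 f [-0.18 -0.01 -0.34]
[array([0.4616627 , 0.02847801, 0.114     ]), array([ 0.44041212, -0.08903271,  0.114     ])]
[ 0.45103741 -0.03027735  0.114     ] [-0.0191  0.005   0.134 ] 0.1194167362010763
t 16.32 tcp [ 0.4506 -0.0108  0.412 ] grasp [ 0.45   -0.0107  0.248 ] jaw -10.5 z [-0.003  0.001 -1.   ] w 0.0434 f [-0.18 -0.01 -0.34]
units [ 0.04 -0.78 -5.36] rot 0.05
```

Request:
drive_tool --plan '[[[-0.05, -0.4, -0.5, 0, 0, 0], [0, -0.4, -0.8, 0, 0, 0], [0, 0, -0.8, 0, 0, 0], [0, 0, -0.8, 0, 0, 0], [0, 0, -0.8, 0, 0, 0], [0, 0, -0.8, 0, 0, 0], [0, 0, -0.6, 0, 0, 0], [0, 0, -0.2, 0, 0, 0]]]'

```text
time: 17.32
position: [0.4494, -0.03, 0.2793]
tool_rot: [0.767, 0.642, -0.001, -0.001]
ft_force: [-0.1, 0.1, 0.5]
grip_width: 0.0435
```

Request:
drive_tool --plan '[[[0, 0, 0, 0, 0, 0], [0, 0, 0, 0, 0, 0], [0, 0, 0, 0, 0, 0], [0, 0, 0, 0, 0, 0], [0, 0, 0, 0, 0, 0], [0, 0, 0, 0, 0, 0]]]' --grip 1 --force 15

```text
time: 18.08
position: [0.4501, -0.0301, 0.281]
tool_rot: [0.767, 0.642, 0.0, 0.0]
ft_force: [0.3, 0.7, 2.1]
grip_width: 0.0117
```

Run:
```python
from h import *
st();snap('wrist','w12.png')
```

```text
t 18.07 tcp [ 0.4501 -0.0301  0.281 ] grasp [ 0.4503 -0.0301  0.117 ] jaw -10.2 z [ 0.001 -0.    -1.   ] w 0.0117 f [0.27 0.73 2.07]
```

View pics/w12.png

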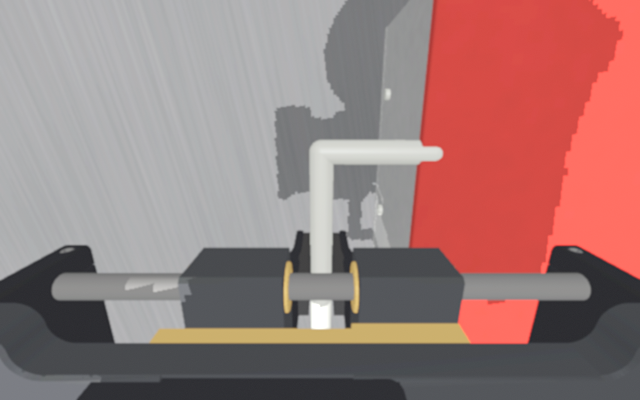

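Run:
```python
import numpy as np
t=np.arange(0,.951,.05)
for a,b in zip(t[:-1],t[1:]):
    h=10.8*(np.cos(a)-np.cos(b)); print(round(b,2),[round(.984*h,2),round(-.177*h,2),round(10.8*(np.sin(b)-np.sin(a)),2)])
```

```text
0.05 [np.float64(0.01), np.float64(-0.0), np.float64(0.54)]
0.1 [np.float64(0.04), np.float64(-0.01), np.float64(0.54)]
0.15 [np.float64(0.07), np.float64(-0.01), np.float64(0.54)]
0.2 [np.float64(0.09), np.float64(-0.02), np.float64(0.53)]
0.25 [np.float64(0.12), np.float64(-0.02), np.float64(0.53)]
0.3 [np.float64(0.14), np.float64(-0.03), np.float64(0.52)]
0.35 [np.float64(0.17), np.float64(-0.03), np.float64(0.51)]
0.4 [np.float64(0.19), np.float64(-0.04), np.float64(0.5)]
0.45 [np.float64(0.22), np.float64(-0.04), np.float64(0.49)]
0.5 [np.float64(0.24), np.float64(-0.04), np.float64(0.48)]
0.55 [np.float64(0.27), np.float64(-0.05), np.float64(0.47)]
0.6 [np.float64(0.29), np.float64(-0.05), np.float64(0.45)]
0.65 [np.float64(0.31), np.float64(-0.06), np.float64(0.44)]
0.7 [np.float64(0.33), np.float64(-0.06), np.float64(0.42)]
0.75 [np.float64(0.35), np.float64(-0.06), np.float64(0.4)]
0.8 [np.float64(0.37), np.float64(-0.07), np.float64(0.39)]
0.85 [np.float64(0.39), np.float64(-0.07), np.float64(0.37)]
0.9 [np.float64(0.41), np.float64(-0.07), np.float64(0.35)]
0.95 [np.float64(0.42), np.float64(-0.08), np.float64(0.32)]
```

Request:
drive_tool --plan '[[[0, 0, 0.25, 0, 0, 0], [0.01, 0, 0.29, 0, 0, 0], [0.04, -0.01, 0.54, 0, 0, 0], [0.07, -0.01, 0.54, 0, 0, 0], [0.09, -0.02, 0.53, 0, 0, 0], [0.12, -0.02, 0.53, 0, 0, 0], [0.14, -0.03, 0.52, 0, 0, 0], [0.17, -0.03, 0.51, 0, 0, 0]]]'

```text
time: 19.12
position: [0.4658, -0.033, 0.3742]
tool_rot: [0.767, 0.642, 0.0, 0.0]
ft_force: [1.7, -0.6, -3.3]
grip_width: 0.0114
```

Run:
```python
from h import *
st();snap('wrist','w13.png')
```

```text
t 19.12 tcp [ 0.4658 -0.033   0.3742] grasp [ 0.4659 -0.033   0.2102] jaw -10.2 z [ 0. -0. -1.] w 0.0114 f [ 1.66 -0.6  -3.25]
```

View pics/w13.png

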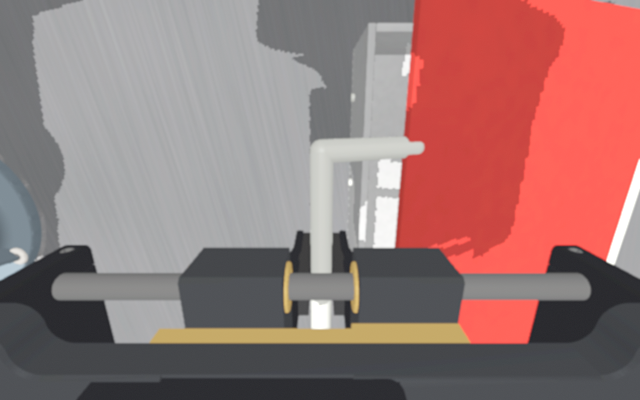

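The lid follows and the grip is steady (bar at (321,150-250)). I continue.

Request:
drive_tool --plan '[[[0.19, -0.04, 0.5, 0, 0, 0], [0.22, -0.04, 0.49, 0, 0, 0], [0.24, -0.04, 0.48, 0, 0, 0], [0.27, -0.05, 0.47, 0, 0, 0], [0.29, -0.05, 0.45, 0, 0, 0], [0.31, -0.06, 0.44, 0, 0, 0], [0.33, -0.06, 0.42, 0, 0, 0], [0.35, -0.06, 0.4, 0, 0, 0]]]'

```text
time: 20.18
position: [0.5196, -0.0427, 0.4655]
tool_rot: [0.767, 0.642, -0.002, -0.003]
ft_force: [-8.4, 0.5, 5.7]
grip_width: 0.0117
```

Request:
drive_tool --plan '[[[0.37, -0.07, 0.39, 0, 0, 0], [0.39, -0.07, 0.37, 0, 0, 0], [0.41, -0.07, 0.35, 0, 0, 0], [0, 0, 0, 0, 0, 0], [0, 0, 0, 0, 0, 0], [0, 0, 0, 0, 0, 0]]]'

```text
time: 20.92
position: [0.5496, -0.0482, 0.4946]
tool_rot: [0.767, 0.642, -0.0, -0.0]
ft_force: [-6.0, 0.1, 9.3]
grip_width: 0.0112
```

```bash
cat >> h.py <<'E'
def ang(g,dz=0): 
    H=np.array([.7157,-.0781,.114]); d=g-H; r=d@np.array([-.984,.177,0]); print('theta',np.arctan2(d[2]-dz,r),'rad',np.hypot(r,d[2]-dz))
E
python3 - <<'E'
from h import *
o,M,g,jy=st();ang(g);snap('wrist','w14.png');b=snap('side','s14.png');cv2.imwrite('pics/s14c.png',cv2.resize(b[100:330,160:460,::-1],None,fx=2.6,fy=2.6,interpolation=cv2.INTER_CUBIC))
E
```

```text
t 20.93 tcp [ 0.5496 -0.0482  0.4946] grasp [ 0.5495 -0.0483  0.3306] jaw -10.2 z [-0.001 -0.001 -1.   ] w 0.0112 f [-6.01  0.07  9.28]
theta 0.9087379057466316 rad 0.27460149591360283
```

View pics/w14.png

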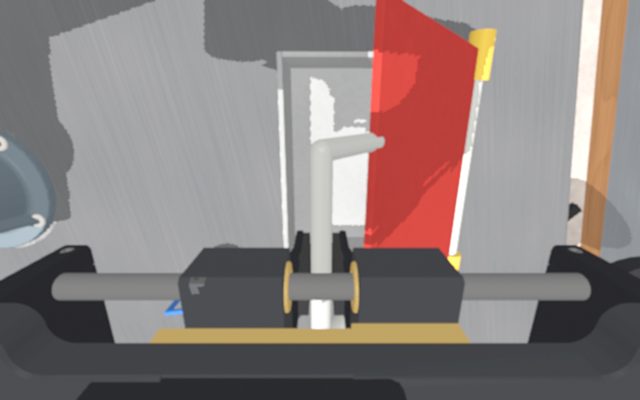

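View pics/s14c.png

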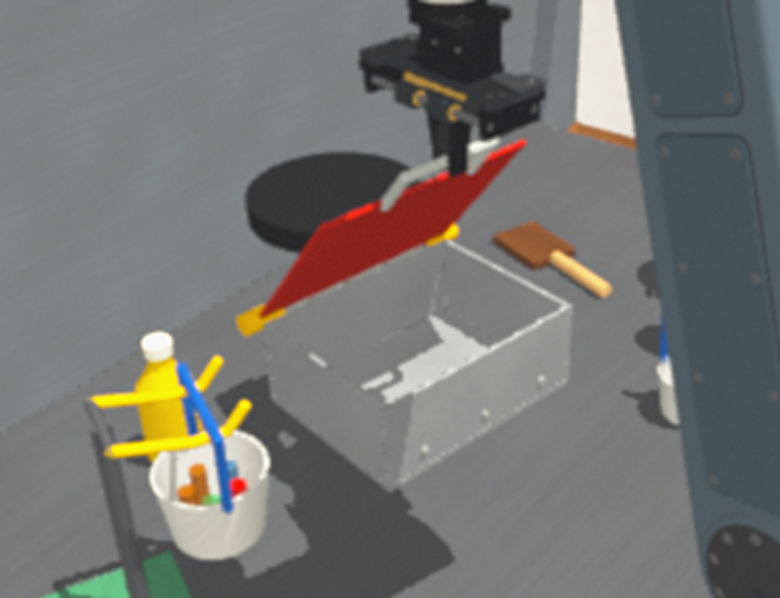

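Theta is about 0.9 and the pail still hangs. I ease it down to about 0.62.

Request:
drive_tool --plan '[[[-0.2, 0.03, -0.17, 0, 0, 0], [-0.41, 0.07, -0.37, 0, 0, 0], [-0.38, 0.07, -0.38, 0, 0, 0], [-0.36, 0.07, -0.39, 0, 0, 0], [-0.34, 0.06, -0.41, 0, 0, 0], [-0.2, 0.03, -0.25, 0, 0, 0], [-0.12, 0.02, -0.2, 0, 0, 0], [0, 0, 0, 0, 0, 0]]]'

```text
time: 22.02
position: [0.4991, -0.0392, 0.4377]
tool_rot: [0.767, 0.642, -0.001, -0.002]
ft_force: [-6.5, 1.6, 4.1]
grip_width: 0.0114
```

Request:
drive_tool --plan '[[[0, 0, 0, 0, 0, 0], [0, 0, 0, 0, 0, 0], [0, 0, 0, 0, 0, 0], [0, 0, 0, 0, 0, 0]]]'

```text
time: 22.52
position: [0.4992, -0.0392, 0.4381]
tool_rot: [0.767, 0.642, -0.001, -0.002]
ft_force: [-5.9, 1.2, 3.9]
grip_width: 0.0115
```

Run:
```python
from h import *
o,M,g,jy=st();ang(g);ang(g,.003);print(o['joint_velocities'].round(4));snap('wrist','w15.png');b=snap('side','s15.png');cv2.imwrite('pics/s15c.png',cv2.resize(b[100:330,160:460,::-1],None,fx=2.6,fy=2.6,interpolation=cv2.INTER_CUBIC))
from fit import proj
for th in(.52,.62,.72):
  c,s=np.cos(th),np.sin(th); H=np.array([.7157,-.0781,.114]);ex=np.array([.984,-.177,0]);ey=np.array([.177,.984,0]);ez=np.array([0,0,1]);u=-ex*c+ez*s;n=ex*s+ez*c
  pts=[H+u*.222+n*.005+sg*.142*ey for sg in(1,-1)]+[H+u*.27+sg*.06*ey for sg in (1,-1)]
  print(th,[((proj('side',p)-[160,100])*2.6).round(0).tolist() for p in pts])
```

```text
t 22.52 tcp [ 0.4992 -0.0392  0.4381] grasp [ 0.4987 -0.039   0.2741] jaw -10.2 z [-0.003  0.001 -1.   ] w 0.0115 f [-5.92  1.16  3.92]
theta 0.6279688127470547 rad 0.2724271526510394
theta 0.6189997713429064 rad 0.2706755327835188
[-0.0004  0.0022 -0.0006 -0.0007 -0.0005 -0.0016]
0.52 [[356.0, 299.0], [556.0, 203.0], [449.0, 269.0], [534.0, 227.0]]
0.62 [[347.0, 278.0], [549.0, 185.0], [439.0, 243.0], [525.0, 203.0]]
0.72 [[337.0, 258.0], [540.0, 167.0], [427.0, 218.0], [513.0, 179.0]]
```

View pics/s15c.png

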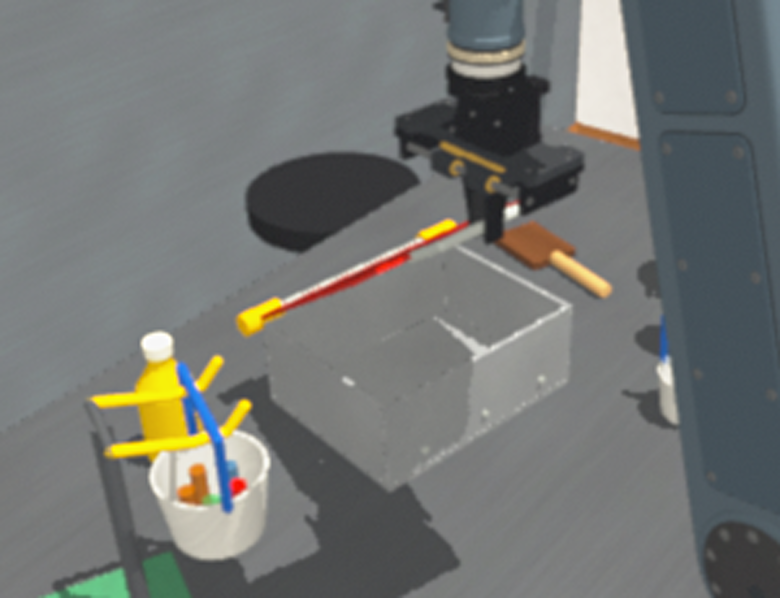

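View pics/w15.png

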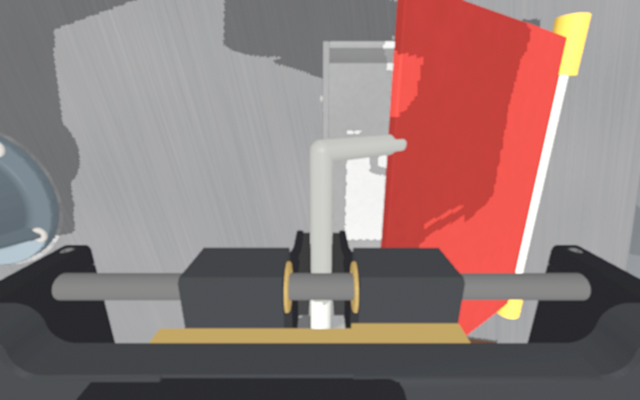

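Run:
```python
from h import *
m=camera_model('side')['world_to_cam'];C=-m[:3,:3].T@m[:3,3];H=np.array([.7157,-.0781,.114]);d=C-H;print(np.arctan2(d[2],d@[-.984,.177,0]),C)
im=cv2.imread('pics/s15.png');cv2.imwrite('pics/s15d.png',cv2.resize(im[160:240,240:380],None,fx=5.5,fy=5.5,interpolation=cv2.INTER_CUBIC))
```

```text
0.6489327205046952 [-0.06798356  0.75455121  0.81072029]
```

View pics/s15d.png

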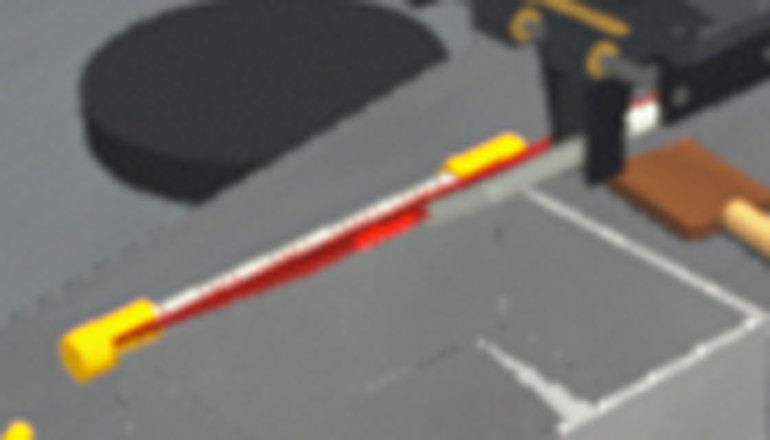

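The lid is nearly edge-on to the side camera, which happens at 0.65 rad. That agrees with 0.62 from the gripper pose. The arm is at rest, the bar is held and the pail hangs, so I hand in.

Run:
```python
from h import *
print(robot.hand_in()); o,M,g,j=st(); ang(g,.003)
```

```text
the job is handed in; nothing more can be done
None
the job is handed in; nothing more can be done
```

I hung the large white pail on both prongs of the yellow hook, let go of it, and handed in at about 22.6 s of the 58 s allowed. I then lifted the lid by its bar to about 0.90 rad and held it there about 0.4 s. I eased it back down and handed in while still gripping the bar. No verdict was reported.

Last checks before handing in:
- **Lid:** the gripper pose puts it at 0.62–0.63 rad, inside the 0.52–0.72 range. In the side picture it was nearly edge-on, which happens at 0.65 rad, so the two roughly agree. The arm was at rest.
- **Grip on the bar:** opening 11.5 mm, with a steady outside force on the tool of about 7 N, probably because my arc differs slightly from the true hinge.
- **Pail:** hanging upright and centred on both prongs in the side picture.
- **Tumbler, jug and paddle:** I kept the arm clear of them. The jug and paddle stood where they were in the side picture. I did not take a final picture of the tumbler.

**What went wrong:** I started lifting the pail before the fingers had fully closed. The handle slid about 12 mm down to near the fingertips, and I corrected for that when placing it. One side-only measurement of the held pail's position was unusable (13 mm off across the jaws), so I used the wrist camera instead.

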